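# Weigh out a soap refill on the spring scale

### The job

Weigh out a refill of laundry soap: take soap blocks from the sloping rack and lay them flat on the pan of the spring scale, one after another, letting go of each and reading the scale, until the pan's pointer comes to rest level with the sliding marker, within the marker's own height. Set every block down gently without slamming or pressing the pan, leave the marker where it is set, leave blocks you do not need in the rack, and do not disturb the bottle, the box or the vase.

Things in the scene. Friction and masses are not known exactly. Their poses are not given: they have to be found in the camera images.
- rack: Fixed wooden rack, 350 mm wide (y); its 150 mm board slopes up at 30 degrees along its own +x, with a lip 16 mm high at its low front edge. Four blocks lie side by side up the slope, 88 mm apart (36 mm gaps), low ends at the lip. Origin: on the counter under its middle; the board at the lip is at x -70, z 35 mm, its back edge 110 mm high. Left or right of the scale
- scale: Fixed spring scale with a white base 190 by 210 mm. Origin: on the counter under the middle of its pan. Its x axis points from the pan to the gauge, an upright white strip 74 mm wide, 155 mm high, 125 mm along x (beyond the pan's far edge, seen from the far side); z is up
- pan (a joint): How far the scale's pan has sunk, in m: 0 empty and up, 0.055 at its lower stop. It sinks straight down on a spring of 200 N/m (about 15 mm for a long block, 7.5 mm for a short one) and settles in about a second; a block let fall from 10 mm or more slams it
- pan_floor (a point): Centre of the steel pan's flat floor, moving with it; empty it is 129 mm above the counter. Axes as the scale's. The pan is 200 mm (x) by 260 mm (y) with a rim 8 mm high above the floor
- pointer (a point): The dark pointer on the pan, a flat bar in front of the gauge; it sinks with the pan
- mark (a joint): How far below the empty pan's pointer the middle of the sliding marker is set, in m (23 to 36 mm). The pointer is level with the middle of the marker when joint pan equals joint mark
- mark_middle (a point): Middle of the sliding marker, a black clip 10 mm high on the gauge; the pointer must stop within 5 mm above or below this point's height. Stiff: stays where it is set
- block_long_1: Long block of plain olive-tan soap, 100 mm long, 52 wide, 44 high, about 300 g (hidden, up to 15 percent off). Origin: middle of the bottom edge at the end on the rack's lip. x runs along its length (up the slope at the start), y across its width, z out of its top; its centre is 50 mm along x, 22 mm along z. It may lie in any slot of the rack
- block_long_2: Long block of plain olive-tan soap, 100 mm long, 52 wide, 44 high, about 300 g (hidden, up to 15 percent off). Origin: middle of the bottom edge at the end on the rack's lip. x runs along its length (up the slope at the start), y across its width, z out of its top; its centre is 50 mm along x, 22 mm along z. It may lie in any slot of the rack
- block_short_1: Short block of plain olive-tan soap, 60 mm long, 52 wide, 44 high, about 150 g (hidden, up to 15 percent off). Origin: middle of the bottom edge at the end on the rack's lip. x runs along its length (up the slope at the start), y across its width, z out of its top; its centre is 30 mm along x, 22 mm along z. It may lie in any slot of the rack
- block_short_2: Short block of plain olive-tan soap, 60 mm long, 52 wide, 44 high, about 150 g (hidden, up to 15 percent off). Origin: middle of the bottom edge at the end on the rack's lip. x runs along its length (up the slope at the start), y across its width, z out of its top; its centre is 30 mm along x, 22 mm along z. It may lie in any slot of the rack
- bottle: Bystander: grey detergent bottle, 80 mm across, 200 mm high. Origin: centre of its underside
- tissue_box: Bystander: cardboard box 200 by 110 by 70 mm. Origin: centre of its underside
- vase: Bystander: white vase, 104 mm across, 95 mm high, with a fern up to 180 mm high. Origin: centre of its underside
Mind the look-alikes: they are no part of the job. What is shaped like the block_long_1 but blue is not meant.

How it is judged:
On the way:
1. the first block lies on the pan by itself, let go, the pan settled at a sink of 4 to 18 mm (value of joint pan between 0.004 and 0.018 m and velocity of joint pan between -0.01 and 0.01 m/s and contact force between the fingers and block_long_1 below 0.2 N and contact force between the fingers and block_long_2 below 0.2 N and contact force between the fingers and block_short_1 below 0.2 N and contact force between the fingers and block_short_2 below 0.2 N), for 0.2 s.
At the end, for the whole second after the job is handed in: The pointer rests within 5 mm above or below the middle of the marker; every block is at rest either on the pan, lying flat (within about 8 degrees), or where it was in the rack (within 30 mm) (z of pointer in the frame of mark_middle between -0.005 and 0.005 m and velocity of joint pan between -0.01 and 0.01 m/s and ((x of block_long_1 in the frame of pan_floor between -0.105 and 0.105 m and y of block_long_1 in the frame of pan_floor between -0.135 and 0.135 m and z of block_long_1 in the frame of pan_floor between -0.01 and 0.075 m and angle between block_long_1's own x axis and vertical between 1.42 and 1.72 rad) or distance of block_long_1 from where it was at the start of the episode below 0.03 m) and ((x of block_long_2 in the frame of pan_floor between -0.105 and 0.105 m and y of block_long_2 in the frame of pan_floor between -0.135 and 0.135 m and z of block_long_2 in the frame of pan_floor between -0.01 and 0.075 m and angle between block_long_2's own x axis and vertical between 1.42 and 1.72 rad) or distance of block_long_2 from where it was at the start of the episode below 0.03 m) and ((x of block_short_1 in the frame of pan_floor between -0.105 and 0.105 m and y of block_short_1 in the frame of pan_floor between -0.135 and 0.135 m and z of block_short_1 in the frame of pan_floor between -0.01 and 0.075 m and angle between block_short_1's own x axis and vertical between 1.42 and 1.72 rad) or distance of block_short_1 from where it was at the start of the episode below 0.03 m) and ((x of block_short_2 in the frame of pan_floor between -0.105 and 0.105 m and y of block_short_2 in the frame of pan_floor between -0.135 and 0.135 m and z of block_short_2 in the frame of pan_floor between -0.01 and 0.075 m and angle between block_short_2's own x axis and vertical between 1.42 and 1.72 rad) or distance of block_short_2 from where it was at the start of the episode below 0.03 m) and linear speed of each of block_long_1, block_long_2, block_short_1, block_short_2 below 0.02 m/s); the robot touches nothing.
It fails at once if the pan is pressed or overloaded more than 12 mm below the middle of the marker (z of pointer in the frame of mark_middle below -0.012 m).
It fails at once if the pan is slammed: it sinks faster than 0.2 m/s (velocity of joint pan above 0.2 m/s).
It fails at once if the marker is moved by more than 3 mm (distance of mark_middle from where it was at the start of the episode above 0.003 m).
It fails at once if the bottle, the box or the vase is moved by more than 30 mm or tipped (distance of any of bottle, tissue_box, vase from where it was at the start of the episode above 0.03 m or angle between any of bottle, tissue_box, vase's own z axis and vertical above 0.3 rad).
It also fails if it takes over 72 s, if anything falls off the work surface, if the arm or the gripper's body presses on something with over 40 N, if the wrist force passes 120 N, or if a joint passes its speed limit or range.

### The arm

A 6-joint arm with a two-finger parallel gripper is mounted at the origin on the work surface. World frame = base frame: x ahead of the robot, y to its left, z up, the work surface at z = 0. Lengths are in m, angles in rad, forces in N, time in s.
With the tool pointing down it reaches from about 0.325 to 1 m from the base axis. Payload 5.1 kg.
Tool frame: the origin (TCP) lies on the front face of the gripper's body, between the roots of the fingers; the fingertips stand 73 mm ahead of it and the grasp point (between the pads) lies 54 mm ahead of it (arm.tips_ahead is the distance from the TCP to the fingertips, in m); z points along the fingers, y is the line along which they close (so a half turn about z gives the same grasp; the last joint's range is limited). The gripper opens to 85 mm and grips with 20 to 120 N. Pads are 22 mm wide; open, the fingers measure 114 mm over their backs; the gripper's body (76 mm by 85 mm) begins 54 mm behind the grasp point. The pads swing forward as they close: fully open they stand 13 mm farther back than shut.
Start: joints at [-1.204, 0.124, 1.65, -0, 1.367, -0.083], TCP at [0.283, -0.585, 0.304] pointing down, gripper open.
Joint ranges: [-2.61, 2.61], [-1.02, 2.33], [0.03, 2.71], [-1.35, 4.49], [0.32, 2.68], [-2.91, 2.91]. Speed limits (rad/s): [2.57, 2.57, 3.14, 3.14, 3.14, 3.14].

### API

Orientations are given as [roll, pitch, yaw] about the fixed x, y, z axes, in that order (R = Rz(yaw) Ry(pitch) Rx(roll)).
In Python, from station import arm, imaging, order gives the robot as it stands.
- The arm moves only by the shell command python3 -m pendant 'ROWS'. ROWS is JSON, a list of rows, each a list of 7 numbers: the opening, from 0 (shut) to 1 (fully open), then the shift along the tool's x, y, z in cm, then the turn, a rotation vector about the tool's x, y, z in rad. A call has 1 to 20 rows; each row shifts and turns the commanded pose from where the row before left it, along the tool's axes as they then stand; what a row does not reach is not made up. A row lasts 1/12 s, in which the tool goes at most 41.7 mm and 7.16 degrees, less where a joint would pass 70% of its speed; a pose out of reach is approached as far as the arm can. A call with a gripper value outside its range is refused whole. The fingers move at their own pace and stop on an object; the grip force is fixed at half the most. Time passes only in rows, so rows that do not move let the fingers close. It gives the time, the measured TCP pose, the force, the opening and the grip force at its end, in the units of the state.
- arm.sense(): the state, without advancing time (a new reading comes with each control period).
- imaging.snapshot(name): name is "side" or "top"; returns a dict with "image" (400x640x3 uint8, blue, green, red), "fx", "fy", "cx", "cy" (pixels), "extrinsics" (4x4, takes a point from world to camera coordinates). Camera axes: x right, y up, looking along -z (the intrinsics and any distortion apply to the point x, -y, -z); pixel columns grow to the right and rows downward; lengths in m; the calibration is good to about 2 mm. A picture is of the moment at which its call begins. There is no depth.
- order.hand_in(): hands the job in; it is judged then, once.
The state is a dict: "t": time; "q": joint angles; "dq": joint speeds; "tau": joint torques, N m; "ee_pos": TCP position; "ee_rot": TCP orientation; "ft_force": force on the tool from outside, world axes, zero at the start; "moment": the same for the moment, N m; "opening": opening from 0.0 (shut) to 1.0 (fully open); "grasp_force": force on a finger pad.
Only numpy, scipy, OpenCV 4.12 (cv2) and the standard library are available. Lean on these libraries where they do the work, as an engineer would, in place of code of your own. Each camera call takes 0.05 s, during which the arm holds its last target. There are 200 camera calls.

## Working session

There is one attempt and no reset: what is moved stays moved. The work goes in short steps, Python scripts to look and compute and a shell command to move; the robot and the scene stay as the last step left them, time stands still between calls to the robot, and variables do not carry over. Pictures are saved under pics/ and viewed, at most 10 in all, crops included, and the job is handed in when it is done.

```bash
ls; mkdir -p pics; python3 - <<'E'
from station import arm, imaging, order
import cv2,numpy as np
for n in("top","side"):
    s=imaging.snapshot(n); cv2.imwrite(f"pics/{n}0.png",s["image"]); print(n,s["fx"],s["fy"],s["cx"],s["cy"],[k for k in s]);print(np.round(s["extrinsics"],4).tolist())
s=arm.sense();print(s)
E
```

```text
pics
top 466.5119932317807 466.5119932317807 324.2064993950259 194.17282011457655 ['image', 'fx', 'fy', 'cx', 'cy', 'extrinsics']
[[-0.0073, -0.9999, 0.009, 0.0031], [0.9915, -0.0061, 0.1299, -0.5445], [-0.1298, 0.0099, 0.9915, -1.7274], [0.0, 0.0, 0.0, 1.0]]
side 457.93948450027415 457.93948450027415 321.69389139796516 192.47317164497264 ['image', 'fx', 'fy', 'cx', 'cy', 'extrinsics']
[[0.9987, -0.0464, -0.0194, -0.5246], [0.0475, 0.7412, 0.6696, -0.103], [-0.0167, -0.6697, 0.7424, -1.5053], [0.0, 0.0, 0.0, 1.0]]
{'t': 0.1, 'q': array([-1.20357999e+00,  1.24465698e-01,  1.65156014e+00, -2.48807855e-05,
        1.36749346e+00, -8.26310748e-02]), 'dq': array([ 0.0001322 , -0.00201547, -0.00349986, -0.00155312, -0.00196912,
       -0.00059192]), 'tau': array([ 1.10062389e-03, -4.24928677e+01, -3.66654754e+01, -3.07213702e-05,
        3.92969814e-03, -2.83244276e-06]), 'ee_pos': array([ 0.28243805, -0.58496372,  0.30274568]), 'ee_rot': array([-3.13967056e+00, -1.34744693e-04,  4.49852334e-01]), 'ft_force': array([1.2250144 , 0.02495171, 0.45402556]), 'moment': array([ 0.00141124, -0.00941868,  0.01011124]), 'grasp_force': 0.0, 'opening': 1.0043060353261424}
```

View pics/top0.png

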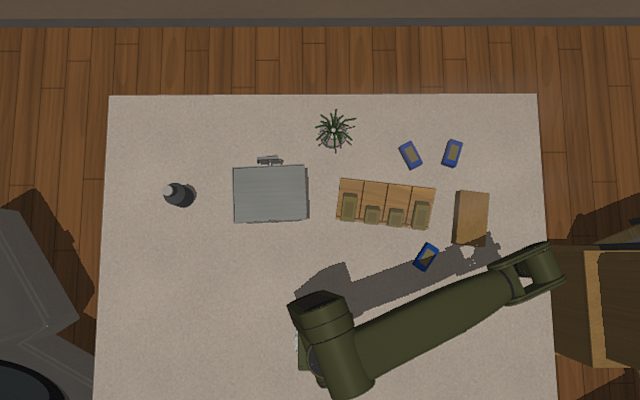

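View pics/side0.png

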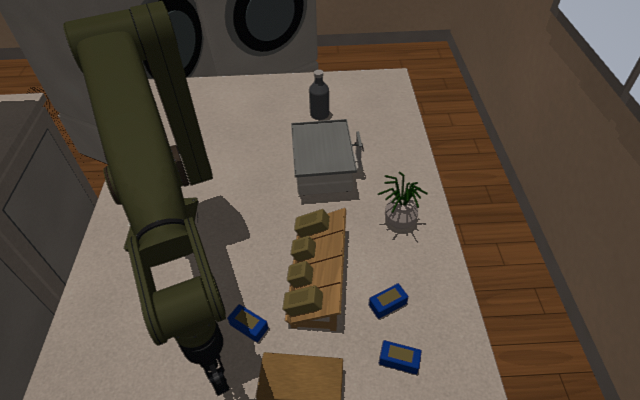

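Top view: the scale pan spans about (233–308, 165–222) with the gauge at (270,160). The rack is at (337–436, 178–230), its blocks running long, short, short, long from left to right at columns 349, 372, 396 and 422. Blue decoys, vase (335,130), bottle (180,195) and box (470,218) all stand clear. The side view shows the same, with the gauge at (359,143).

```bash
cat > h.py <<'E'
from station import arm, imaging, order
import cv2,numpy as np
from scipy.spatial.transform import Rotation as R
def cam(n):
    s=imaging.snapshot(n); return s
def proj(s,P):
    P=np.atleast_2d(P); c=P@s["extrinsics"][:3,:3].T+s["extrinsics"][:3,3]
    return np.c_[s["cx"]+s["fx"]*c[:,0]/-c[:,2], s["cy"]-s["fy"]*c[:,1]/-c[:,2]]
def ray(s,u,v):
    E=s["extrinsics"]; d=np.array([(u-s["cx"])/s["fx"],-(v-s["cy"])/s["fy"],-1]); 
    return -E[:3,:3].T@E[:3,3], E[:3,:3].T@d
def at_z(s,u,v,z):
    o,d=ray(s,u,v); return o+d*(z-o[2])/d[2]
def tri(sa,a,sb,b):
    o1,d1=ray(sa,*a);o2,d2=ray(sb,*b)
    k=np.linalg.lstsq(np.c_[d1,-d2],o2-o1,rcond=None)[0]
    p,q=o1+d1*k[0],o2+d2*k[1]; return (p+q)/2,np.linalg.norm(p-q)
def crop(s,x,y,w,h,k):
    return cv2.resize(s["image"][y:y+h,x:x+w],None,fx=k,fy=k,interpolation=cv2.INTER_CUBIC)
E
python3 - <<'E'
from h import *
t=cam("top");s=cam("side")
a=crop(t,325,165,125,75,6); b=np.hstack([crop(s,270,200,90,135,3), crop(s,345,120,30,45,9)[:405]])
c=np.zeros((600,800,3),np.uint8)
a=cv2.resize(a,(400,240)); A=crop(t,225,150,100,80,4)
c[:240,:400]=a; c[:320,400:]=A
w=cv2.resize(crop(s,280,200,75,135,1),None,fx=2.6,fy=2.6,interpolation=cv2.INTER_CUBIC)
c[242:242+w.shape[0],:w.shape[1]]=w
g=crop(s,285,110,90,95,1); g=cv2.resize(g,None,fx=2.9,fy=2.9,interpolation=cv2.INTER_CUBIC); c[322:322+g.shape[0],200:200+g.shape[1]]=g
g=crop(s,345,120,30,27,10); c[325:595,480:780]=g
cv2.imwrite("pics/c1.png",c)
for n,x in(("t",t),("s",s)): print(n,ray(x,320,200)[0])
E
```

```text
t [0.31568418 0.01688772 1.7833546 ]
s [ 0.50365963 -0.95614069  1.1764096 ]
```

View pics/c1.png

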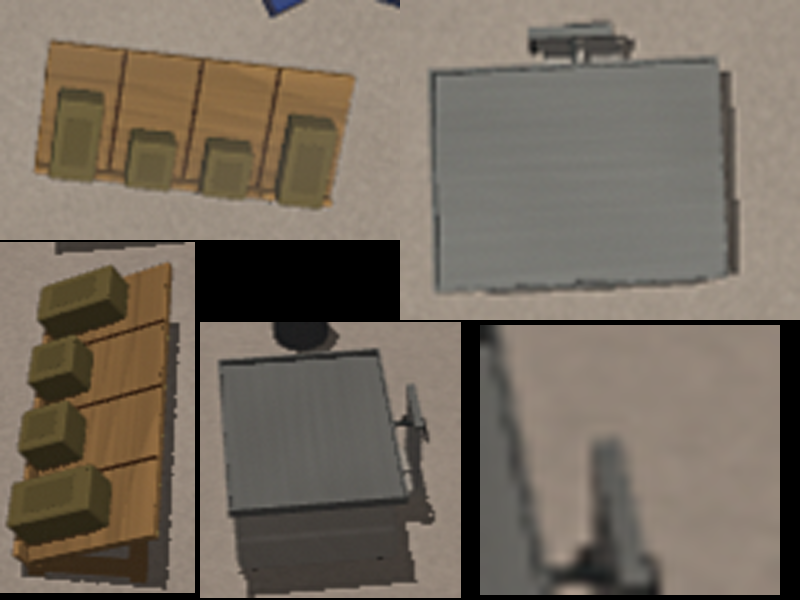

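The crops show the rack corners, the four blocks and the pan clearly. The gauge is almost edge-on, with dark parts near side (350–360, 140–150), so I'll fit the poses before zooming in further.

```bash
cat > fit.py <<'E'
from h import *
t=cam("top");s=cam("side")
from scipy.optimize import least_squares
def world(p,L): # p=x,y,yaw
    c,sn=np.cos(p[2]),np.sin(p[2]); L=np.atleast_2d(L)
    return np.c_[p[0]+c*L[:,0]-sn*L[:,1],p[1]+sn*L[:,0]+c*L[:,1],L[:,2]]
def fit(obs,p0):
    f=lambda p:np.concatenate([(proj(c,world(p,L))-uv).ravel() for c,L,uv in obs])
    r=least_squares(f,p0,loss='soft_l1'); return r.x,np.round(r.fun,1)
rk=[(60,175,110),(60,-175,110)]
# top block-face corners in rack frame
E
python3 - <<'E'
from fit import *
m=np.array
sc=m([(-.1,.13,.137),(.1,.13,.137),(.1,-.13,.137),(-.1,-.13,.137)])
# top: order (-x,+y)=bottom-left,(+x,+y)=top-left,(+x,-y)=top-right,(-x,-y)=bottom-right
tu=m([(235,222.7),(233,167.5),(304.5,164.5),(307,219.5)])
o=m([200,322]);f=lambda x,y:((x-200)/2.9+285,(y-322)/2.9+110)
su=m([f(219,362),f(378,351),f(408,499),f(230,515)])
ps,r=fit([(t,sc,tu),(s,sc,su)],[.68,.15,0]); print("scale",ps,r)
rk=m([(.06,.175,.110),(.06,-.175,.110)])
ru=m([(340.6,177.8),(435.9,188.4)])
g=lambda x,y:(x/2.6+280,(y-242)/2.6+200)
rs=m([g(171,262),g(157,537)])
pr,r=fit([(t,rk,ru),(s,rk,rs)],[.6,-.2,0]); print("rack",pr,r)
# predicted gauge edges
G=world(ps,[(.125,.037,.155),(.125,-.037,.155),(.125,.037,0),(.125,-.037,0)])
print(proj(t,G).round(1).tolist(),proj(s,G).round(1).tolist())
np.save("poses.npy",[ps,pr])
# block top corner prediction overlay + gauge zoom
def blk(y,L):
    a=np.radians(30);ux=m([np.cos(a),0,np.sin(a)]);uz=m([-np.sin(a),0,np.cos(a)]);b=m([-.070,y,.035])
    return [b+ux*i*L+uz*.044+m([0,j*.026,0]) for i,j in((0,1),(0,-1),(1,-1),(1,1))]
T=t["image"].copy();S=s["image"].copy()
k=5
Tb=crop(t,330,165,110,75,4);Sb=crop(s,275,200,80,135,4)
for y,L in zip((.132,.044,-.044,-.132),(.1,.06,.06,.1)):
    P=world(pr,blk(y,L))
    for C,im,ox,oy in((t,Tb,330,165),(s,Sb,275,200)):
        q=((proj(C,P)-[ox,oy]+.5)*4).round().astype(int); cv2.polylines(im,[q.reshape(-1,1,2)],True,(0,0,255),1)
c=np.zeros((600,800,3),np.uint8); c[:300,:440]=Tb; c[:540,450:770]=Sb
z=lambda C,x,y,w,h,k:cv2.resize(C["image"][y:y+h,x:x+w],None,fx=k,fy=k,interpolation=cv2.INTER_NEAREST)
c[302:602,0:330]=z(t,253,150,33,30,10)[:298]if 0 else np.pad(z(t,253,150,33,20,10),((0,98),(0,0),(0,0))) if 0 else c[302:602,0:330]
q=z(t,252,150,36,18,6); c[305:305+108,:216]=q
q=z(s,345,125,25,36,8)[:288]; q=cv2.convertScaleAbs(q,alpha=1.5); c[305:593,225:425]=q
cv2.imwrite("pics/c2.png",c)
E
```

```text
scale [0.53717077 0.1920378  0.04435189] [-0.5  0.1 -0.  -0.5  1.1 -1.1  1.2 -0.5 -1.2 -0.3  0.  -0.6  0.  -0.1
 -1.3 -0.7]
rack [ 0.5161857  -0.22708394 -0.11880428] [ 0.2 -0.6  0.6 -0.5 -0.5 -0.1 -0.3 -0.4]
[[258.1, 157.8], [278.9, 156.8], [263.3, 166.1], [282.4, 165.2]] [[357.3, 132.0], [360.5, 146.6], [355.7, 164.5], [358.6, 179.1]]
```

View pics/c2.png

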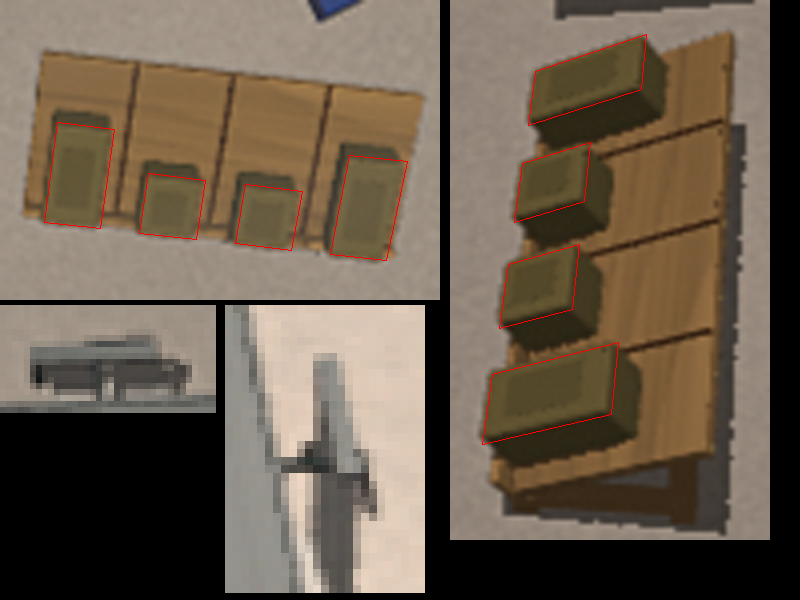

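```bash
cat >> h.py <<'E'
from scipy.linalg import logm,expm
ps,pr=(np.load("poses.npy") if __import__("os").path.exists("poses.npy") else (None,None))
def frame(p,L): c,s=np.cos(p[2]),np.sin(p[2]); return np.array([p[0]+c*L[0]-s*L[1],p[1]+s*L[0]+c*L[1],L[2]])
def T(pos,rpy): M=np.eye(4);M[:3,:3]=R.from_euler("xyz",rpy).as_matrix();M[:3,3]=pos;return M
def now(): s=arm.sense(); return T(s["ee_pos"],s["ee_rot"])
def row(A,B,n): # constant row repeated n times taking A to B (shift cm, rotvec)
    D=expm(logm(np.linalg.inv(A)@B).real/n); D=D.real
    print(n,"rows of",np.round(D[:3,3]*100,2).tolist(),np.round(R.from_matrix(D[:3,:3]).as_rotvec(),3).tolist())
def pick(y,L,back,up=.004):
    a=np.radians(30); c=np.array([-.07,y,.035])+L/2*np.array([np.cos(a),0,np.sin(a)])+(.022+up)*np.array([-np.sin(a),0,np.cos(a)])
    rpy=[np.pi,-a,pr[2]]; M=T(frame(pr,c),rpy); M[:3,3]-=M[:3,2]*(.054+back); return M
def place(x,y,h): # h: grasp point height above counter
    M=T(frame(ps,[x,y,h+.054]),[np.pi,0,ps[2]]); return M
E
python3 - <<'E'
from h import *
A=now(); P=pick(.132,.1,.10); print(P[:3,3]); row(A,P,20); row(A,P,26)
t=cam("top");s=cam("side"); cv2.imwrite("pics/baseT.png",t["image"]);cv2.imwrite("pics/baseS.png",s["image"])
for z in(.155,.13,.1,.09): print(z,proj(s,[frame(ps,[x,y,z]) for x,y in((.11,0),(.125,-.037),(.13,-.046))]).round(1).tolist(),proj(t,[frame(ps,[x,y,z]) for x,y in((.125,-.037),(.13,-.046),(.13,.046))]).round(1).tolist())
for uv in((364,148),(364,151)): print(tri(t,(283.3,161.5),s,uv))
g=s["image"].mean(2).astype(int); print(g[128:182,350:368])
E
```

```text
[ 0.41595487 -0.08218269  0.21588457]
20 rows of [1.0, -2.41, 0.65] [-0.007, 0.025, 0.028]
26 rows of [0.77, -1.85, 0.5] [-0.006, 0.02, 0.021]
0.155 [[354.4, 139.5], [360.5, 146.6], [362.4, 148.3]] [[278.9, 156.8], [281.4, 155.3], [255.5, 156.6]]
0.13 [[354.2, 145.0], [360.2, 152.1], [362.0, 153.9]] [[279.5, 158.3], [282.0, 156.8], [256.5, 158.0]]
0.1 [[353.9, 151.6], [359.8, 158.6], [361.6, 160.4]] [[280.2, 160.0], [282.6, 158.5], [257.6, 159.7]]
0.09 [[353.8, 153.7], [359.7, 160.8], [361.5, 162.5]] [[280.5, 160.5], [282.8, 159.1], [257.9, 160.3]]
(array([0.65996835, 0.14542616, 0.15861179]), np.float64(0.027430353461696935))
(array([0.6617948 , 0.14651091, 0.14448692]), np.float64(0.025382761843231735))
[[136 133 132 131 130 132 132 132 132 133 133 132 133 133 133 133 133 132]
 [134 133 130 128 128 129 129 130 130 132 135 134 135 135 133 132 131 133]
 [136 134 132 129 130 133 133 133 131 133 134 133 134 134 132 130 130 132]
 [134 134 132 131 133 132 116 111 107 128 134 134 133 133 132 132 132 133]
 [129 134 132 132 133 133  93  89  92 116 133 135 133 132 131 130 129 131]
 [130 133 
[... 2965 characters left out ...]
 57  72 124 139 138 137]
 [ 57  57  58  62  64  64  63  63  62  62  62  61  59  53  69 129 138 136]
 [ 63  62  63  64  64  63  62  62  61  63  63  63  62  56  62 123 139 137]
 [ 64  63  62  62  62  62  63  61  61  63  62  62  60  59  67  72 127 137]
 [ 64  63  58  62  63  62  61  61  60  61  61  61  59  69 123  86 127 137]
 [ 63  61  59  62  62  60  60  58  58  58  59  58  57  57  64  63 128 138]
 [ 62  62  60  62  61  60  68  71  70  71  70  59  54  54  51  69 128 139]
 [ 63  62  61  62  59  66 129 141 142 143 139  91  68  67  73 125 139 138]
 [ 67  66  63  60  59  68 135 143 139 139 141 140 141 141 140 139 138 137]
 [ 70  67  63  59  58  65 127 140 138 137 140 140 142 140 138 136 136 134]]
```

```bash
r='[0.8,0.77,-1.85,0.5,-0.006,0.02,0.021]'; python3 -m pendant '[[0.8,0.77,-1.85,0.5,-0.006,0.02,0.021],[0.8,0.77,-1.85,0.5,-0.006,0.02,0.021],[0.8,0.77,-1.85,0.5,-0.006,0.02,0.021],[0.8,0.77,-1.85,0.5,-0.006,0.02,0.021],[0.8,0.77,-1.85,0.5,-0.006,0.02,0.021],[0.8,0.77,-1.85,0.5,-0.006,0.02,0.021],[0.8,0.77,-1.85,0.5,-0.006,0.02,0.021],[0.8,0.77,-1.85,0.5,-0.006,0.02,0.021],[0.8,0.77,-1.85,0.5,-0.006,0.02,0.021],[0.8,0.77,-1.85,0.5,-0.006,0.02,0.021],[0.8,0.77,-1.85,0.5,-0.006,0.02,0.021],[0.8,0.77,-1.85,0.5,-0.006,0.02,0.021],[0.8,0.77,-1.85,0.5,-0.006,0.02,0.021]]'
python3 -m pendant '[[0.8,0.77,-1.85,0.5,-0.006,0.02,0.021],[0.8,0.77,-1.85,0.5,-0.006,0.02,0.021],[0.8,0.77,-1.85,0.5,-0.006,0.02,0.021],[0.8,0.77,-1.85,0.5,-0.006,0.02,0.021],[0.8,0.77,-1.85,0.5,-0.006,0.02,0.021],[0.8,0.77,-1.85,0.5,-0.006,0.02,0.021],[0.8,0.77,-1.85,0.5,-0.006,0.02,0.021],[0.8,0.77,-1.85,0.5,-0.006,0.02,0.021],[0.8,0.77,-1.85,0.5,-0.006,0.02,0.021],[0.8,0.77,-1.85,0.5,-0.006,0.02,0.021],[0.8,0.77,-1.85,0.5,-0.006,0.02,0.021],[0.8,0.77,-1.85,0.5,-0.006,0.02,0.021],[0.8,0.77,-1.85,0.5,-0.006,0.02,0.021],[0.8,0,0,0,0,0,0],[0.8,0,0,0,0,0,0]]'
python3 -c "
from h import *
A=now(); P=pick(.132,.1,.10); row(A,P,4)
print(arm.sense()['q'].round(2))"
```

```text
t: 1.48
ee_pos: [0.3085, -0.3248, 0.2457]
ee_rot: [3.099, -0.268, 0.18]
ft_force: [-0.1, 0.4, 0.6]
opening: 0.801
grasp_force: 0.0
t: 2.73
ee_pos: [0.4157, -0.0818, 0.2165]
ee_rot: [3.134, -0.535, -0.105]
ft_force: [-0.6, -0.9, 0.6]
opening: 0.797
grasp_force: 0.0
4 rows of [-0.0, 0.01, 0.02] [0.0, -0.003, 0.003]
[-0.39 -0.63  2.46  0.19  0.8   1.19]
```

```bash
python3 -m pendant '[[0.8,0,0,1.5,0,-0.006,0.006],[0.8,0,0,1.5,0,-0.006,0.006],[0.8,0,0,1.5,0,0,0],[0.8,0,0,1.5,0,0,0],[0.8,0,0,1.5,0,0,0],[0.8,0,0,1.2,0,0,0],[0.8,0,0,0.8,0,0,0],[0.8,0,0,0.5,0,0,0],[0.8,0,0,0,0,0,0]]'
python3 -m pendant '[[0,0,0,0,0,0,0],[0,0,0,0,0,0,0],[0,0,0,0,0,0,0],[0,0,0,0,0,0,0],[0,0,0,0,0,0,0],[0,0,0,0,0,0,0]]'
```

```text
t: 3.48
ee_pos: [0.4652, -0.0896, 0.1292]
ee_rot: [-3.141, -0.522, -0.123]
ft_force: [0.3, 0.8, 0.2]
opening: 0.804
grasp_force: 0.0
t: 3.98
ee_pos: [0.4656, -0.0891, 0.1308]
ee_rot: [3.141, -0.525, -0.122]
ft_force: [-6.9, -1.2, 6.3]
opening: 0.599
grasp_force: 63.6
```

```bash
python3 -m pendant '[[0,0,0,-0.5,0,0,0],[0,0,0,-1,0,0,0],[0,0,0,-1.5,0,0,0],[0,0,0,-2,0,0,0],[0,0,0,-2,0,0,0],[0,0,0,-2,0,0,0],[0,0,0,-2,0,0,0],[0,0,0,-1,0,0,0],[0,0,0,0,0,0,0],[0,0,0,0,0,0,0]]'
python3 -c "
from h import *
A=now(); P=place(0,.078,.129+.026+.05); print(P[:3,3]); row(A,P,20)
s=cam('side');t=cam('top')
cv2.imwrite('pics/l1.png',np.hstack([crop(s,230,60,160,220,2),crop(t,230,120,210,130,2)[:440].copy() if 0 else np.pad(crop(t,230,120,210,130,2),((0,180),(0,0),(0,0)))]))"
```

```text
t: 4.82
ee_pos: [0.4058, -0.0814, 0.2341]
ee_rot: [3.141, -0.525, -0.122]
ft_force: [0.1, -0.2, -3.0]
opening: 0.606
grasp_force: 63.9
[0.53371246 0.26996109 0.259     ]
20 rows of [0.59, -1.78, 0.02] [0.002, -0.026, -0.008]
```

View pics/l1.png

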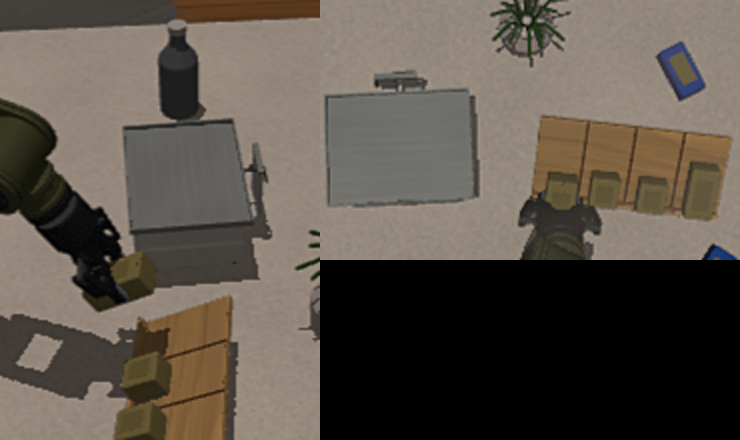

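The long block is held square in the gripper. In the side crop it sits at about (135,275), and its slot on the rack is empty.

```bash
python3 -m pendant '[[0,0.59,-1.78,-0.13,0.002,-0.026,-0.008],[0,0.59,-1.78,-0.13,0.002,-0.026,-0.008],[0,0.59,-1.78,-0.13,0.002,-0.026,-0.008],[0,0.59,-1.78,-0.13,0.002,-0.026,-0.008],[0,0.59,-1.78,-0.13,0.002,-0.026,-0.008],[0,0.59,-1.78,-0.13,0.002,-0.026,-0.008],[0,0.59,-1.78,-0.13,0.002,-0.026,-0.008],[0,0.59,-1.78,-0.13,0.002,-0.026,-0.008],[0,0.59,-1.78,-0.13,0.002,-0.026,-0.008],[0,0.59,-1.78,-0.13,0.002,-0.026,-0.008],[0,0.59,-1.78,-0.13,0.002,-0.026,-0.008],[0,0.59,-1.78,-0.13,0.002,-0.026,-0.008],[0,0.59,-1.78,-0.13,0.002,-0.026,-0.008],[0,0.59,-1.78,-0.13,0.002,-0.026,-0.008],[0,0.59,-1.78,-0.13,0.002,-0.026,-0.008],[0,0.59,-1.78,-0.13,0.002,-0.026,-0.008],[0,0.59,-1.78,-0.13,0.002,-0.026,-0.008],[0,0.59,-1.78,-0.13,0.002,-0.026,-0.008],[0,0.59,-1.78,-0.13,0.002,-0.026,-0.008],[0,0.59,-1.78,-0.13,0.002,-0.026,-0.008]]'
python3 -m pendant '[[0,0,0,0,0,0,0],[0,0,0,0,0,0,0],[0,0,0,0,0,0,0]]'
python3 -c "
from h import *
A=now(); P=place(0,.078,.129+.026+.02); row(A,P,5); print(arm.sense()['ft_force'],arm.sense()['q'].round(2))
"
```

```text
t: 6.58
ee_pos: [0.5271, 0.2711, 0.2852]
ee_rot: [3.138, 0.001, 0.042]
ft_force: [-0.4, -0.9, -2.2]
opening: 0.601
grasp_force: 63.9
t: 6.83
ee_pos: [0.5266, 0.2697, 0.2857]
ee_rot: [3.138, -0.0, 0.041]
ft_force: [-0.7, 0.6, -3.0]
opening: 0.6
grasp_force: 64.1
5 rows of [0.14, -0.0, 1.13] [0.001, -0.0, -0.001]
[-0.69976613  0.55937479 -2.9601403 ] [ 0.38  0.01  1.8  -0.    1.33  1.91]
```

```bash
python3 -m pendant '[[0,0.2,0,1.2,0,0,0],[0,0.2,0,1.2,0,0,0],[0,0.2,0,1.2,0,0,0],[0,0.1,0,1.0,0,0,0],[0,0,0,0.8,0,0,0],[0,0,0,0.3,0,0,0],[0,0,0,0.3,0,0,0],[0,0,0,0.3,0,0,0],[0,0,0,0.3,0,0,0],[0,0,0,0.3,0,0,0],[0,0,0,0.0,0,0,0]]'
python3 -m pendant '[[0,0,0,0.2,0,0,0],[0,0,0,0.2,0,0,0],[0,0,0,0.2,0,0,0],[0,0,0,0,0,0,0],[0,0,0,0,0,0,0]]'
```

```text
t: 7.75
ee_pos: [0.5339, 0.27, 0.2182]
ee_rot: [3.139, -0.002, 0.041]
ft_force: [0.4, 0.4, -2.6]
opening: 0.598
grasp_force: 64.1
t: 8.17
ee_pos: [0.534, 0.2699, 0.2124]
ee_rot: [3.139, -0.002, 0.041]
ft_force: [-0.0, 0.0, -3.1]
opening: 0.597
grasp_force: 64.1
```

```bash
python3 -m pendant '[[0,0,0,0.2,0,0,0],[0,0,0,0.2,0,0,0],[0,0,0,0.2,0,0,0],[0,0,0,0.2,0,0,0],[0,0,0,0,0,0,0],[0,0,0,0,0,0,0]]'
python3 -m pendant '[[0,0,0,0.2,0,0,0],[0,0,0,0.2,0,0,0],[0,0,0,0,0,0,0],[0,0,0,0,0,0,0]]'
```

```text
t: 8.67
ee_pos: [0.5341, 0.2699, 0.2045]
ee_rot: [3.139, -0.002, 0.041]
ft_force: [-0.8, 0.1, -2.0]
opening: 0.602
grasp_force: 64.4
t: 9.0
ee_pos: [0.5342, 0.27, 0.2006]
ee_rot: [3.139, -0.003, 0.041]
ft_force: [-0.7, 0.2, -0.7]
opening: 0.601
grasp_force: 64.3
```

```bash
python3 -m pendant '[[0,0,0,0.2,0,0,0],[0,0,0,0.2,0,0,0],[0,0,0,0.1,0,0,0],[0,0,0,0,0,0,0],[0,0,0,0,0,0,0],[0,0,0,0,0,0,0]]'
python3 -m pendant '[[0.78,0,0,0,0,0,0],[0.78,0,0,0,0,0,0],[0.78,0,0,0,0,0,0],[0.78,0,0,-1,0,0,0],[0.78,0,0,-2,0,0,0],[0.78,0,0,-2,0,0,0],[0.78,0,0,-2.5,0,0,0],[0.78,0,0,-2.5,0,0,0],[0.78,0,0,-2,0,0,0],[0.78,0,0,0,0,0,0]]'
python3 -c "
from h import *
A=now(); P=pick(.044,.06,.12); print(P[:3,3]);row(A,P,20)"
```

```text
t: 9.5
ee_pos: [0.5343, 0.27, 0.1958]
ee_rot: [3.139, -0.003, 0.041]
ft_force: [-0.5, -0.2, 0.8]
opening: 0.602
grasp_force: 64.4
t: 10.33
ee_pos: [0.5356, 0.271, 0.3227]
ee_rot: [-3.141, -0.013, 0.041]
ft_force: [0.5, 0.0, -0.2]
opening: 0.78
grasp_force: 0.0
[ 0.37839674 -0.16632422  0.22320508]
20 rows of [-0.83, 2.21, 0.32] [-0.002, 0.025, 0.008]
```

```bash
python3 - <<'E'
from h import *
s=cam("side"); t=cam("top");cv2.imwrite("pics/aS.png",s["image"]);cv2.imwrite("pics/aT.png",t["image"])
np.set_printoptions(linewidth=150)
print(s["image"].mean(2).astype(int)[138:170,350:366])
k=10;z=lambda im:cv2.convertScaleAbs(cv2.resize(im,None,fx=k,fy=k,interpolation=cv2.INTER_NEAREST),alpha=1.8)
b=cv2.imread("pics/baseS.png");bt=cv2.imread("pics/baseT.png")
f=lambda im:im[128:172,346:368]; g=lambda im:im[152:170,252:290]
a=np.hstack([z(f(b)),z(f(s["image"]))]);c=np.vstack([z(g(bt)),z(g(t["image"]))]);c=c[:,:360]
o=np.zeros((440,800,3),np.uint8);o[:,:440]=a;o[:360,440:]=c
cv2.imwrite("pics/c3.png",o)
E
```

```text
[[119 126 124 122 125 125  84  64  83  87 103 123 124 122 122 122]
 [107 125 125 124 126 126  75  52  82  88  94 120 123 123 123 121]
 [ 99 122 124 124 128 129  76  45  81  88  88 116 124 124 124 122]
 [ 95 123 127 127 127 126  76  49  72  86  88 109 123 125 124 123]
 [ 90 123 127 128 103  56  45  48  62  85  87 104 122 124 125 125]
 [ 50 115 128 126  82  24  41  49  62  86  89 100 121 123 123 124]
 [ 58 110 127 129  89  39  44  50  53  85  90  90 116 121 121 122]
 [ 60 103 127 132 130  93  60  50  47  82  89  86 118 123 123 123]
 [ 61 101 124 113 109  91  58  47  51  45  40  44  93 120 124 122]
 [ 69  74  55  42  43  41  32  34  48  45  45  34  67 118 125 124]
 [ 72  80  58  53  69  61  39  32  49  52  51  40  63 121 129 126]
 [ 89  81 112 129 132 115  70  50  52  52  50  34  34 117 127 125]
 [ 89  70 103 127 132 101  62  49  53  52  54  79  48 115 128 127]
 [ 89  67 100 126 130  99  61  50  52  52  54  83  50  69 120 127]
 [ 89  68  92 122 128  99  63  51  52  51  55 100  71  63 118 129]
 [ 88  68  83 122 130  90  56  50  52  50  53  97  76  58 113 125]
 [ 89  77  76 114 131 104  6
[... 344 characters left out ...]
  47  57 122 130 127 125 125]
 [ 88  90  87  70 104 128 132  89  57  48  55 107 129 129 125 125]
 [ 88  88  88  68  71  72  73  55  49  47  43  87 124 131 128 126]
 [ 89  88  89  77  95 128 133  81  51  48  49  73 123 131 129 125]
 [ 88  87  88  68  85 129 138 103  63  49  49  61 122 131 129 126]
 [ 87  89  89  75  75 123 134 101  61  48  49  59 117 130 128 127]
 [ 87  89  89  86  68 103 129 117  69  49  51  55  91 125 129 126]
 [ 87  88  89  87  67 101 131 133  80  49  51  56  86 123 127 125]
 [ 86  87  88  87  61  92 126 132  79  51  54  53  61 119 126 126]
 [ 86  86  88  89  67  80  82  79  60  55  57  53  59 122 131 128]
 [ 86  87  88  88  77  73  60  56  55  56  56  55  60 116 130 128]]
```

View pics/c3.png

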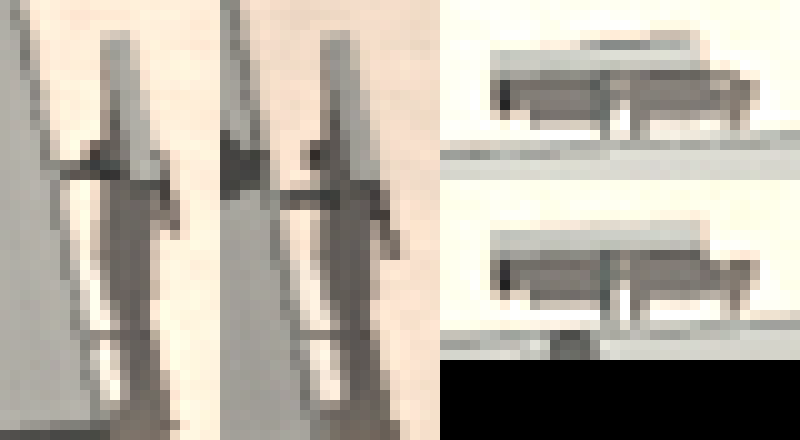

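The pointer arm in the side view dropped from row 144.6 to 147.4 at column 353. The black clip end did not move: side (355,143), top (258,161). So the clip is the marker, and I can triangulate both.

```bash
python3 - <<'E'
from h import *
from scipy.optimize import least_squares
t=cam("top");s=cam("side")
inv=lambda w:(lambda d:[round(1e3*float(x),1) for x in(np.cos(ps[2])*d[0]+np.sin(ps[2])*d[1],-np.sin(ps[2])*d[0]+np.cos(ps[2])*d[1],w[2])])(w-[ps[0],ps[1],0])
p,r=tri(t,(257.6,161.),s,(355.,143.1)); print("mark",inv(p),r, proj(t,p),proj(s,p))
for nm,v in(("arm0",144.6),("arm1",147.4)):
  for y in(0,):
    f=lambda q:(proj(s,frame(ps,[q[0],y,q[1]]))[0]-[353,v])
    q=least_squares(f,[.11,.13]).x; print(nm,q, "top",proj(t,frame(ps,[q[0],y,q[1]])))
# right blob: end points at x=.135..0.145
for u,v in((361,143),(363,150),(363.,153.3)):
  for z in(.135,.13,.12,.115):
    f=lambda q:(proj(s,frame(ps,[q[0],q[1],z]))[0]-[u,v]); q=least_squares(f,[.13,0]).x; print(u,v,z,q.round(4))
# local check: strip top corners & mark at strip
for n in("baseS","aS"):
  g=cv2.imread(f"pics/{n}.png").mean(2).astype(int); print(n,g[140:152,359:366].tolist())
b=cv2.imread("pics/baseT.png").mean(2).astype(int);a=cv2.imread("pics/aT.png").mean(2).astype(int)
print(b[153:168,254:287]);print(a[153:168,254:287])
E
```

```text
mark [123.1, 46.2, 97.3] 0.005357701850724981 [[257.65893566 161.72919361]] [[355.7438704  142.91401706]]
arm0 [0.10594873 0.13243626] top [[269.38965574 163.83919872]]
arm1 [0.10635259 0.11963903] top [[269.76522688 164.41608723]]
361 143 0.135 [0.1334 0.0021]
361 143 0.13 [0.1345 0.0076]
361 143 0.12 [0.1366 0.0187]
361 143 0.115 [0.1376 0.0242]
363 150 0.135 [ 0.1349 -0.0331]
363 150 0.13 [ 0.136  -0.0277]
363 150 0.12 [ 0.1381 -0.017 ]
363 150 0.115 [ 0.1391 -0.0117]
363.0 153.3 0.135 [ 0.1325 -0.049 ]
363.0 153.3 0.13 [ 0.1335 -0.0437]
363.0 153.3 0.12 [ 0.1356 -0.0332]
363.0 153.3 0.115 [ 0.1367 -0.0279]
baseS [[96, 96, 127, 134, 134, 133, 132], [94, 96, 121, 134, 136, 136, 134], [93, 96, 109, 131, 137, 136, 137], [95, 94, 70, 95, 128, 135, 134], [94, 100, 92, 77, 122, 132, 133], [89, 98, 92, 61, 122, 135, 132], [49, 46, 43, 36, 120, 136, 133], [50, 51, 65, 36, 95, 133, 136], [57, 57, 70, 48, 72, 130, 137], [57, 56, 64, 65, 72, 127, 136], [56, 57, 89, 79, 57, 125, 138], [56, 55, 95, 127, 95, 127, 138]]
aS [[88, 88, 116, 124, 124, 124, 122], [86, 88, 109, 123, 125, 124, 123], [8
[... 3744 characters left out ...]
0 152 149 143]
 [145 150 146 115  73 117 115  56  60  62  60  60  63  61  45 104 161  66
   68  84  82  81  79  83  93  97  90  63 100 156 151 150 148]
 [146 146 149 145 132 157 141  94 106 108 107 109 111 101  52  99 157  63
   90 138 134 132 129 134 149 142 110  73 119 151 148 148 147]
 [148 147 148 150 151 155 152 147 165 166 167 167 165 150  78 101 150  75
  111 162 157 155 153 150 147 143 115  97 136 127 124 125 123]
 [143 141 138 138 135 138 137 135 132 134 132 130 123 126  95  95 120  95
  106 113 111 112 110 102  92  93  96  99  99  89  88  88  89]
 [106 104 102  98  89  88  93  97  84  60  41  42  57  89  95  92  96 104
  100  89  88  86  92 102 102 104 103 108 118 118 118 118 117]]
```

```bash
python3 - <<'E'
from h import *
A=now(); P=pick(-.132,.1,.12); print(P[:3,3]); row(A,P,26)
E
```

```text
[ 0.37473476 -0.34313652  0.23320508]
26 rows of [-0.6, 2.38, 0.19] [-0.001, 0.02, 0.006]
```

```bash
python3 -m pendant '[[0.8,-0.6,2.38,0.19,-0.001,0.02,0.006],[0.8,-0.6,2.38,0.19,-0.001,0.02,0.006],[0.8,-0.6,2.38,0.19,-0.001,0.02,0.006],[0.8,-0.6,2.38,0.19,-0.001,0.02,0.006],[0.8,-0.6,2.38,0.19,-0.001,0.02,0.006],[0.8,-0.6,2.38,0.19,-0.001,0.02,0.006],[0.8,-0.6,2.38,0.19,-0.001,0.02,0.006],[0.8,-0.6,2.38,0.19,-0.001,0.02,0.006],[0.8,-0.6,2.38,0.19,-0.001,0.02,0.006],[0.8,-0.6,2.38,0.19,-0.001,0.02,0.006],[0.8,-0.6,2.38,0.19,-0.001,0.02,0.006],[0.8,-0.6,2.38,0.19,-0.001,0.02,0.006],[0.8,-0.6,2.38,0.19,-0.001,0.02,0.006]]' 
python3 -m pendant '[[0.8,-0.6,2.38,0.19,-0.001,0.02,0.006],[0.8,-0.6,2.38,0.19,-0.001,0.02,0.006],[0.8,-0.6,2.38,0.19,-0.001,0.02,0.006],[0.8,-0.6,2.38,0.19,-0.001,0.02,0.006],[0.8,-0.6,2.38,0.19,-0.001,0.02,0.006],[0.8,-0.6,2.38,0.19,-0.001,0.02,0.006],[0.8,-0.6,2.38,0.19,-0.001,0.02,0.006],[0.8,-0.6,2.38,0.19,-0.001,0.02,0.006],[0.8,-0.6,2.38,0.19,-0.001,0.02,0.006],[0.8,-0.6,2.38,0.19,-0.001,0.02,0.006],[0.8,-0.6,2.38,0.19,-0.001,0.02,0.006],[0.8,-0.6,2.38,0.19,-0.001,0.02,0.006],[0.8,-0.6,2.38,0.19,-0.001,0.02,0.006],[0.8,0,0,0,0,0,0],[0.8,0,0,0,0,0,0]]' 
python3 - <<'E'
from h import *
A=now(); P=pick(-.132,.1,.10); row(A,P,4)
s=cam("side");t=cam("top");cv2.imwrite("pics/bS.png",s["image"]);cv2.imwrite("pics/bT.png",t["image"])
g=s["image"].mean(2).astype(int); print(g[140:154,350:366])
E
```

```text
t: 11.62
ee_pos: [0.46, -0.0405, 0.2812]
ee_rot: [3.136, -0.261, -0.036]
ft_force: [1.1, 0.7, -1.4]
opening: 0.804
grasp_force: 0.0
t: 12.87
ee_pos: [0.3746, -0.3435, 0.2288]
ee_rot: [-3.123, -0.52, -0.126]
ft_force: [0.4, 0.6, -0.5]
opening: 0.798
grasp_force: 0.0
4 rows of [0.06, -0.01, 0.41] [-0.004, 0.001, -0.002]
[[106 133 135 134 139 140  83  50  88  97  97 127 135 135 135 133]
 [105 133 137 139 138 138  83  55  78  94  95 119 134 137 136 134]
 [ 99 132 138 139 113  61  50  54  69  92  95 111 133 136 137 136]
 [ 92 130 139 137  89  29  47  55  68  94  96 110 131 134 134 136]
 [ 76 117 137 139  96  43  50  54  59  93  98  98 126 132 131 133]
 [ 74 110 138 143 142 101  66  54  52  90  96  95 127 134 134 133]
 [ 77 109 135 123 119  99  63  53  56  49  44  48 102 130 135 133]
 [ 75  80  60  46  48  45  36  38  54  50  48  39  73 128 137 135]
 [ 78  86  65  58  75  67  42  36  55  59  55  43  70 132 140 137]
 [ 96  88 120 140 143 125  76  55  57  58  55  39  38 128 138 134]
 [ 97  76 112 139 143 110  69  54  58  56  60  86  53 125 141 138]
 [ 96  75 109 137 142 107  67  56  58  56  59  91  55  75 130 139]
 [ 96  75 100 133 140 107  68  57  58  56  61 110  79  68 128 140]
 [ 98  73  92 133 141  98  63  55  58  54  59 107  85  64 123 136]]
```

```bash
python3 -m pendant '[[0.8,0.12,-0.02,1.6,-0.008,0.002,-0.004],[0.8,0.12,-0.02,1.6,-0.008,0.002,-0.004],[0.8,0,0,1.6,0,0,0],[0.8,0,0,1.6,0,0,0],[0.8,0,0,1.5,0,0,0],[0.8,0,0,1.5,0,0,0],[0.8,0,0,1.0,0,0,0],[0.8,0,0,0.8,0,0,0],[0.8,0,0,0.4,0,0,0],[0.8,0,0,0,0,0,0]]'
python3 -m pendant '[[0,0,0,0,0,0,0],[0,0,0,0,0,0,0],[0,0,0,0,0,0,0],[0,0,0,0,0,0,0],[0,0,0,0,0,0,0],[0,0,0,-0.5,0,0,0],[0,0,0,-1,0,0,0],[0,0,0,-1.5,0,0,0],[0,0,0,-2,0,0,0],[0,0,0,-2,0,0,0],[0,0,0,-2,0,0,0],[0,0,0,-2,0,0,0],[0,0,0,-1,0,0,0],[0,0,0,-1,0,0,0],[0,0,0,0,0,0,0],[0,0,0,0,0,0,0],[0,0,0,0,0,0,0]]'
python3 - <<'E'
from h import *
A=now(); P=place(0,-.078,.116+.026+.08); print(P[:3,3]); row(A,P,22)
E
```

```text
t: 13.8
ee_pos: [0.4359, -0.3496, 0.1314]
ee_rot: [3.136, -0.526, -0.112]
ft_force: [0.3, 0.0, 1.0]
opening: 0.801
grasp_force: 0.0
t: 15.22
ee_pos: [0.3707, -0.3417, 0.243]
ee_rot: [3.137, -0.525, -0.113]
ft_force: [-0.2, -0.5, -3.5]
opening: 0.603
grasp_force: 64.6
[0.54062909 0.1141145  0.276     ]
22 rows of [0.72, -2.1, 0.03] [0.002, -0.024, -0.007]
```

```bash
python3 -m pendant '[[0,0.72,-2.1,0.03,0.002,-0.024,-0.007],[0,0.72,-2.1,0.03,0.002,-0.024,-0.007],[0,0.72,-2.1,0.03,0.002,-0.024,-0.007],[0,0.72,-2.1,0.03,0.002,-0.024,-0.007],[0,0.72,-2.1,0.03,0.002,-0.024,-0.007],[0,0.72,-2.1,0.03,0.002,-0.024,-0.007],[0,0.72,-2.1,0.03,0.002,-0.024,-0.007],[0,0.72,-2.1,0.03,0.002,-0.024,-0.007],[0,0.72,-2.1,0.03,0.002,-0.024,-0.007],[0,0.72,-2.1,0.03,0.002,-0.024,-0.007],[0,0.72,-2.1,0.03,0.002,-0.024,-0.007],[0,0.72,-2.1,0.03,0.002,-0.024,-0.007]]'
python3 -m pendant '[[0,0.72,-2.1,0.03,0.002,-0.024,-0.007],[0,0.72,-2.1,0.03,0.002,-0.024,-0.007],[0,0.72,-2.1,0.03,0.002,-0.024,-0.007],[0,0.72,-2.1,0.03,0.002,-0.024,-0.007],[0,0.72,-2.1,0.03,0.002,-0.024,-0.007],[0,0.72,-2.1,0.03,0.002,-0.024,-0.007],[0,0.72,-2.1,0.03,0.002,-0.024,-0.007],[0,0.72,-2.1,0.03,0.002,-0.024,-0.007],[0,0.72,-2.1,0.03,0.002,-0.024,-0.007],[0,0.72,-2.1,0.03,0.002,-0.024,-0.007],[0,0,0,0,0,0,0],[0,0,0,0,0,0,0],[0,0,0,0,0,0,0],[0,0,0,0,0,0,0]]'
python3 - <<'E'
from h import *
A=now(); P=place(0,-.078,.116+.026); row(A,P,5)
s=cam("side");t=cam("top");cv2.imwrite("pics/dS.png",s["image"])
E
```

```text
t: 16.22
ee_pos: [0.4708, -0.0951, 0.2699]
ee_rot: [3.128, -0.235, -0.025]
ft_force: [0.2, 0.8, -2.9]
opening: 0.604
grasp_force: 64.4
t: 17.38
ee_pos: [0.5411, 0.1131, 0.2745]
ee_rot: [3.139, 0.004, 0.042]
ft_force: [-0.5, 1.0, -3.3]
opening: 0.601
grasp_force: 64.5
5 rows of [-0.0, -0.02, 1.57] [0.001, 0.001, -0.0]
```

```bash
python3 -m pendant '[[0,0,-0.05,1,0,0,0],[0,0,-0.05,1.5,0,0,0],[0,0,0,1.5,0,0,0],[0,0,0,1.2,0,0,0],[0,0,0,0.8,0,0,0],[0,0,0,0.4,0,0,0],[0,0,0,0.3,0,0,0],[0,0,0,0.2,0,0,0],[0,0,0,0.2,0,0,0],[0,0,0,0.2,0,0,0],[0,0,0,0.2,0,0,0],[0,0,0,0.2,0,0,0],[0,0,0,0.2,0,0,0],[0,0,0,0.2,0,0,0],[0,0,0,0,0,0,0],[0,0,0,0,0,0,0],[0,0,0,0,0,0,0],[0,0,0,0,0,0,0]]'
python3 -c "
from h import *
print(arm.sense()['ft_force'])"
```

```text
t: 18.98
ee_pos: [0.5412, 0.1143, 0.1944]
ee_rot: [3.139, 0.003, 0.043]
ft_force: [-0.2, 0.6, -2.6]
opening: 0.606
grasp_force: 64.8
[-0.21658586  0.63003546 -2.57561198]
```

```bash
python3 -m pendant '[[0,0,0,0.2,0,0,0],[0,0,0,0.2,0,0,0],[0,0,0,0.2,0,0,0],[0,0,0,0.2,0,0,0],[0,0,0,0,0,0,0],[0,0,0,0,0,0,0],[0,0,0,0,0,0,0]]'
python3 -m pendant '[[0,0,0,0.15,0,0,0],[0,0,0,0.15,0,0,0],[0,0,0,0,0,0,0],[0,0,0,0,0,0,0],[0,0,0,0,0,0,0]]'
```

```text
t: 19.57
ee_pos: [0.5413, 0.1143, 0.1864]
ee_rot: [3.139, 0.003, 0.043]
ft_force: [0.0, 0.4, -1.6]
opening: 0.601
grasp_force: 64.9
t: 19.98
ee_pos: [0.5412, 0.1143, 0.1834]
ee_rot: [3.139, 0.003, 0.043]
ft_force: [0.2, 0.4, -0.5]
opening: 0.6
grasp_force: 64.9
```

```bash
python3 -m pendant '[[0,0,0,0.1,0,0,0],[0,0,0,0.1,0,0,0],[0,0,0,0,0,0,0],[0,0,0,0,0,0,0]]'
python3 -m pendant '[[0.78,0,0,0,0,0,0],[0.78,0,0,0,0,0,0],[0.78,0,0,0,0,0,0],[0.78,0,0,-1,0,0,0],[0.78,0,0,-2,0,0,0],[0.78,0,0,-2.5,0,0,0],[0.78,0,0,-2.5,0,0,0],[0.78,0,0,-2.5,0,0,0],[0.78,-1,0,-2.5,0,0,0],[0.78,-3,0,-1,0,0,0],[0.78,-3,0,-1,0,0,0],[0.78,-3,0,0,0,0,0],[0.78,-3,0,0,0,0,0],[0.78,0,0,0,0,0,0],[0.78,0,0,0,0,0,0],[0.78,0,0,0,0,0,0]]'
python3 - <<'E'
from h import *
np.set_printoptions(linewidth=170)
s=cam("side");t=cam("top");cv2.imwrite("pics/eS.png",s["image"]);cv2.imwrite("pics/eT.png",t["image"])
g=s["image"].mean(2).astype(int); print(g[138:166,350:366])
g=t["image"].mean(2).astype(int); print(g[152:168,254:287])
z=lambda im,k:cv2.resize(im,None,fx=k,fy=k,interpolation=cv2.INTER_NEAREST)
o=np.zeros((480,800,3),np.uint8)
o[:440,:220]=cv2.convertScaleAbs(z(s["image"][128:172,346:368],10),alpha=1.8); q=z(s["image"][100:220,270:380],4); o[:480,225:665]=q
cv2.imwrite("pics/c4.png",o)
E
```

```text
t: 20.32
ee_pos: [0.5412, 0.1143, 0.1813]
ee_rot: [3.139, 0.003, 0.043]
ft_force: [0.9, -0.6, -0.3]
opening: 0.602
grasp_force: 64.9
t: 21.65
ee_pos: [0.412, 0.1092, 0.3326]
ee_rot: [3.139, 0.001, 0.043]
ft_force: [1.1, 0.4, -0.2]
opening: 0.779
grasp_force: 0.0
[[127 128 127 126 129 129  87  65  86  90 105 127 127 126 126 125]
 [126 128 127 128 130 130  77  53  85  91  97 123 126 126 127 125]
 [124 129 127 128 131 133  77  47  83  90  91 120 127 126 126 125]
 [123 129 130 131 131 130  78  52  74  89  89 113 126 129 129 127]
 [122 130 130 130 106  58  47  50  64  87  89 106 125 129 129 129]
 [111 128 129 129  83  26  43  51  64  88  91 104 123 127 126 128]
 [100 125 130 130  89  40  44  50  55  88  92  92 119 124 124 125]
 [100 127 131 133 132  96  61  51  48  85  91  89 119 126 126 124]
 [ 90 126 131 133 135 116  71  52  52  46  41  45  99 123 127 125]
 [ 86 123 131 131 131 115  70  53  55  46  45  66 121 130 128 127]
 [ 74 112 131 133 132 117  72  53  55  53  50  69 125 133 131 129]
 [ 73 105 128 133 134 117  72  52  55  53  48  47 121 132 128 127]
 [ 79  84  69  64  50  45  38  42
[... 2500 characters left out ...]
 64  74 114 146 143 136]
 [139 143 140 110  69 111 111  54  57  58  58  58  57  61  57  88 130  65  68  81  78  77  76  80  90  92  86  62  96 149 144 142 141]
 [139 139 143 138 127 150 136  87 102 102 102 102 103 105  89  77 117  65  88 131 126 125 122 126 140 135 104  73 118 146 142 143 142]
 [141 140 140 141 142 145 143 143 158 160 160 159 160 156 114  59  91  66 105 165 159 157 155 154 154 148 115  89 139 143 137 138 138]
 [144 142 143 142 139 141 144 152 151 147 147 148 149 147 117  77 103  79 103 148 143 138 136 136 135 124  99  72  87 115 111 109 110]
 [133 132 130 127 120 117 117 125 120 113 114 114 116 123 115  96 111  94  97 103  97  87  87  90  96  95  88  89  88  87  84  75  76]]
```

View pics/c4.png

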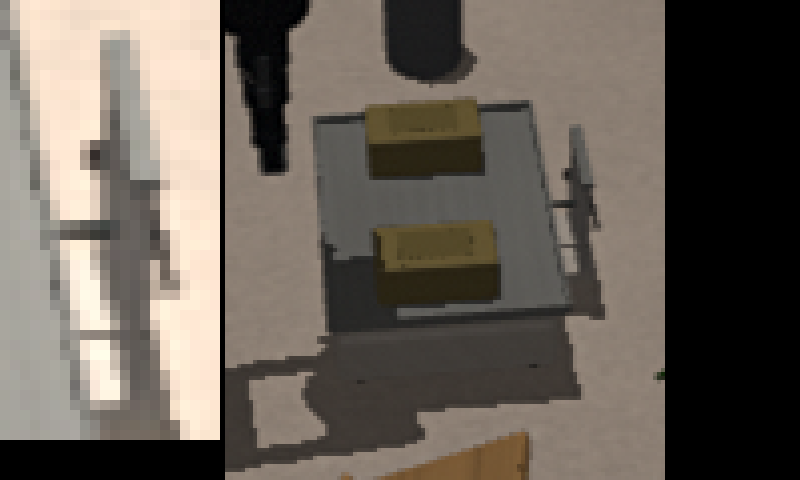

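The pointer arm is now at side (353,150.6) and both long blocks lie flat on the pan. The pan has sunk about 27 mm, and rough numbers put the marker at 29–33 mm, so I'll refine it with one joint fit.

```bash
python3 - <<'E'
from h import *
from scipy.optimize import least_squares
t=cam("top");s=cam("side")
# unknown: local scale dx,dy (shared), clip y_far,y_near,x_near,z ; arm z at 3 loads; side row/col offset & top offset (prior 0.4px)
def res(p,full=True):
    dx,dy,yf,yn,z,a0,a1,a2,ox,oy,tx,ty,th=p
    F=lambda x,y,zz:frame(ps,[x+dx,y+dy,zz])
    S=lambda *q:proj(s,F(*q))[0]+[ox,oy]; Tt=lambda *q:proj(t,F(*q))[0]+[tx,ty]
    r=[(S(.125,.037,.155)-[357.4,131.0])/.3, (S(.125,-.037,.155)[1:]-145.7)/.3,
       (Tt(.125,.037,.155)[:1]-256.65)/.3,(Tt(.125,-.037,.155)[:1]-278.2)/.3,
       ((Tt(.125,.037,.155)+Tt(.125,-.037,.155))[1:]/2-157.4)/.5,
       (S(.118,yf,z+.005)[1:]-141.8)/.25,(S(.118,yn,z-.005)[1:]-144.55)/.25,
       (Tt(.119,yf,z+.005)[:1]-256.8)/.25,(Tt(.119,yn,z-.005)[:1]-258.7)/.5]
    r=[np.ravel(x) for x in r]
    for a,v in((a0,144.56),(a1,147.4),(a2,150.57)): r.append([(S(.107,0,a)[1]-v)/.15])
    r.append(np.array([ox,oy,tx,ty])/.4); r.append([min(yn-.037,0)/.0003,dx/.005,dy/.006])
    return np.concatenate(r)
p0=[0,.003,.044,.038,.097,.13,.117,.103,0,0,0,0,0]
q=least_squares(lambda p:np.r_[res(p),p[12]],p0,x_scale=[.01]*8+[1]*5)
x=q.x;print((x*1e3).round(1)[:8],x[8:12].round(2),q.fun.round(1))
C=np.linalg.inv(q.jac.T@q.jac); J=np.zeros(13);J[5]=1;J[4]=-1
print("mark",1e3*(x[5]-x[4]),"+-",1e3*np.sqrt(J@C@J),"sink",1e3*(x[5]-x[6]),1e3*(x[5]-x[7]))
E
```

```text
[  0.6   3.8  45.   40.6  95.6 128.5 115.6 100.9] [ 0.07 -0.11  0.    0.06] [-0.1  0.3 -0.2  1.2 -1.2 -0.2 -0.4  0.4  0.3 -0.6 -0.   0.  -0.   0.2
 -0.3  0.   0.2  0.   0.1  0.6  0. ]
mark 32.90644104439431 +- 1.6634351895495632 sink 12.98745451908044 27.67556072628896
```

```bash
python3 - <<'E'
from h import *
A=now(); P=pick(.044,.06,.10); print(P[:3,3]); row(A,P,16)
E
```

```text
[ 0.38832625 -0.16750947  0.20588457]
16 rows of [-0.29, 1.72, 0.76] [-0.002, 0.033, 0.01]
```

```bash
python3 -m pendant '[[0.8,-0.29,1.72,0.76,-0.002,0.033,0.01],[0.8,-0.29,1.72,0.76,-0.002,0.033,0.01],[0.8,-0.29,1.72,0.76,-0.002,0.033,0.01],[0.8,-0.29,1.72,0.76,-0.002,0.033,0.01],[0.8,-0.29,1.72,0.76,-0.002,0.033,0.01],[0.8,-0.29,1.72,0.76,-0.002,0.033,0.01],[0.8,-0.29,1.72,0.76,-0.002,0.033,0.01],[0.8,-0.29,1.72,0.76,-0.002,0.033,0.01],[0.8,-0.29,1.72,0.76,-0.002,0.033,0.01],[0.8,-0.29,1.72,0.76,-0.002,0.033,0.01],[0.8,-0.29,1.72,0.76,-0.002,0.033,0.01],[0.8,-0.29,1.72,0.76,-0.002,0.033,0.01],[0.8,-0.29,1.72,0.76,-0.002,0.033,0.01],[0.8,-0.29,1.72,0.76,-0.002,0.033,0.01],[0.8,-0.29,1.72,0.76,-0.002,0.033,0.01],[0.8,-0.29,1.72,0.76,-0.002,0.033,0.01],[0.8,0,0,0,0,0,0],[0.8,0,0,0,0,0,0],[0.8,0,0,0,0,0,0]]'
python3 - <<'E'
from h import *
A=now(); P=pick(.044,.06,.10); row(A,P,2); print(arm.sense()['q'].round(2))
E
```

```text
t: 23.43
ee_pos: [0.3875, -0.1666, 0.2057]
ee_rot: [-3.132, -0.525, -0.123]
ft_force: [-0.5, -0.8, -0.3]
opening: 0.805
grasp_force: 0.0
2 rows of [0.05, 0.04, 0.01] [-0.004, -0.001, -0.002]
[-0.66 -0.59  2.46  0.36  0.86  0.85]
```

```bash
python3 -m pendant '[[0.8,0.05,0.04,1.5,-0.004,0,-0.002],[0.8,0.05,0.04,1.5,-0.004,0,-0.002],[0.8,0,0,1.5,0,0,0],[0.8,0,0,1.5,0,0,0],[0.8,0,0,1.5,0,0,0],[0.8,0,0,1.2,0,0,0],[0.8,0,0,0.8,0,0,0],[0.8,0,0,0.5,0,0,0],[0.8,0,0,0,0,0,0]]'
python3 -m pendant '[[0,0,0,0,0,0,0],[0,0,0,0,0,0,0],[0,0,0,0,0,0,0],[0,0,0,0,0,0,0],[0,0,0,0,0,0,0],[0,0,0,-0.5,0,0,0],[0,0,0,-1,0,0,0],[0,0,0,-1.5,0,0,0],[0,0,0,-2,0,0,0],[0,0,0,-2,0,0,0],[0,0,0,-2,0,0,0],[0,0,0,-2,0,0,0],[0,0,0,-2,0,0,0],[0,0,0,-1,0,0,0],[0,0,0,0,0,0,0],[0,0,0,0,0,0,0],[0,0,0,0,0,0,0]]'
python3 - <<'E'
from h import *
A=now(); P=place(0,0,.101+.026+.10); print(P[:3,3]); row(A,P,18)
E
```

```text
t: 24.18
ee_pos: [0.4384, -0.1725, 0.119]
ee_rot: [3.141, -0.525, -0.116]
ft_force: [-0.3, -0.3, 0.4]
opening: 0.801
grasp_force: 0.0
t: 25.6
ee_pos: [0.3677, -0.1647, 0.2392]
ee_rot: [3.141, -0.524, -0.118]
ft_force: [-0.1, -0.2, -0.7]
opening: 0.605
grasp_force: 63.8
[0.53717077 0.1920378  0.281     ]
18 rows of [0.9, -2.02, -0.0] [0.002, -0.029, -0.009]
```

```bash
python3 -m pendant '[[0,0.9,-2.02,0,0.002,-0.029,-0.009],[0,0.9,-2.02,0,0.002,-0.029,-0.009],[0,0.9,-2.02,0,0.002,-0.029,-0.009],[0,0.9,-2.02,0,0.002,-0.029,-0.009],[0,0.9,-2.02,0,0.002,-0.029,-0.009],[0,0.9,-2.02,0,0.002,-0.029,-0.009],[0,0.9,-2.02,0,0.002,-0.029,-0.009],[0,0.9,-2.02,0,0.002,-0.029,-0.009],[0,0.9,-2.02,0,0.002,-0.029,-0.009],[0,0.9,-2.02,0,0.002,-0.029,-0.009],[0,0.9,-2.02,0,0.002,-0.029,-0.009],[0,0.9,-2.02,0,0.002,-0.029,-0.009],[0,0.9,-2.02,0,0.002,-0.029,-0.009],[0,0.9,-2.02,0,0.002,-0.029,-0.009],[0,0.9,-2.02,0,0.002,-0.029,-0.009],[0,0.9,-2.02,0,0.002,-0.029,-0.009],[0,0.9,-2.02,0,0.002,-0.029,-0.009],[0,0.9,-2.02,0,0.002,-0.029,-0.009]]'
python3 -m pendant '[[0,0,0,0,0,0,0],[0,0,0,0,0,0,0],[0,0,0,0,0,0,0]]'
python3 - <<'E'
from h import *
A=now(); P=place(0,0,.101+.026); row(A,P,5)
f=arm.sense()['ft_force'];print(f)
t=cam("top");cv2.imwrite("pics/f.png",crop(t,220,140,120,100,5))
E
```

```text
t: 27.1
ee_pos: [0.5371, 0.1938, 0.2777]
ee_rot: [3.132, 0.003, 0.046]
ft_force: [0.4, -0.4, -1.3]
opening: 0.6
grasp_force: 63.9
t: 27.35
ee_pos: [0.5365, 0.1922, 0.2782]
ee_rot: [3.132, 0.001, 0.046]
ft_force: [0.3, 0.0, -1.6]
opening: 0.6
grasp_force: 63.9
5 rows of [0.01, -0.01, 1.94] [0.002, 0.0, 0.0]
[ 0.27919197  0.03650223 -1.59291915]
```

View pics/f.png

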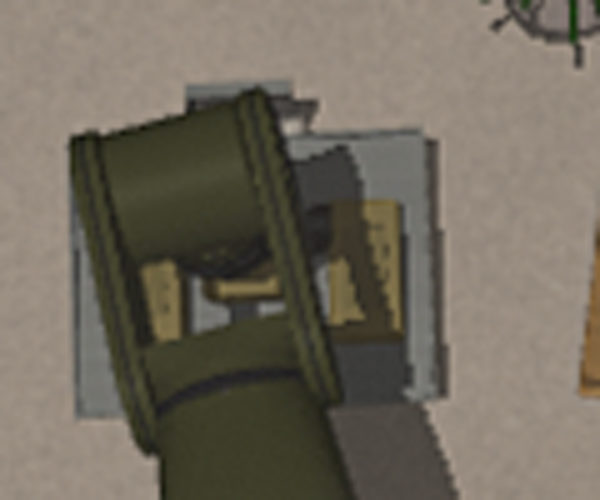

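The short block is centred between the two long ones. Allowing for parallax, the gap is about 24 mm on each side.

```bash
python3 -m pendant '[[0,0,0,1.5,0.004,0,0],[0,0,0,1.5,0.004,0,0],[0,0,0,1.5,0,0,0],[0,0,0,1.5,0,0,0],[0,0,0,1,0,0,0],[0,0,0,0.8,0,0,0],[0,0,0,0.5,0,0,0],[0,0,0,0.3,0,0,0],[0,0,0,0.2,0,0,0],[0,0,0,0.2,0,0,0],[0,0,0,0.2,0,0,0],[0,0,0,0.2,0,0,0],[0,0,0,0,0,0,0],[0,0,0,0,0,0,0],[0,0,0,0,0,0,0]]'
python3 -m pendant '[[0,0,0,0.2,0,0,0],[0,0,0,0.2,0,0,0],[0,0,0,0.2,0,0,0],[0,0,0,0,0,0,0],[0,0,0,0,0,0,0],[0,0,0,0,0,0,0],[0,0,0,0,0,0,0]]'
```

```text
t: 28.65
ee_pos: [0.5372, 0.1921, 0.1862]
ee_rot: [3.141, -0.002, 0.045]
ft_force: [0.4, -0.5, -1.5]
opening: 0.599
grasp_force: 63.9
t: 29.23
ee_pos: [0.5372, 0.1921, 0.1801]
ee_rot: [3.141, -0.002, 0.045]
ft_force: [0.1, 0.2, -2.5]
opening: 0.596
grasp_force: 64.0
```

```bash
python3 -m pendant '[[0,0,0,0.2,0,0,0],[0,0,0,0.2,0,0,0],[0,0,0,0.1,0,0,0],[0,0,0,0,0,0,0],[0,0,0,0,0,0,0],[0,0,0,0,0,0,0],[0,0,0,0,0,0,0]]'
python3 -c "
from h import *
s=cam('side');g=s['image'].mean(2).astype(int);print(g[140:158,350:358])"
```

```text
t: 29.82
ee_pos: [0.5371, 0.1921, 0.1751]
ee_rot: [3.141, -0.002, 0.045]
ft_force: [0.8, -0.0, -0.3]
opening: 0.598
grasp_force: 64.0
[[126 130 129 129 133 135  79  48]
 [126 131 131 132 133 132  80  52]
 [128 131 132 133 107  59  47  50]
 [124 132 132 132  84  27  43  53]
 [114 129 133 131  91  40  46  52]
 [104 129 133 135 134  96  62  51]
 [102 129 133 134 136 118  73  54]
 [ 94 126 132 132 133 116  72  55]
 [ 86 126 134 133 131 117  72  54]
 [ 84 125 136 136 135 119  72  54]
 [ 75 107 130 135 135 104  65  53]
 [ 82  85  70  65  66  48  39  46]
 [ 81  73  47  43  46  32  30  42]
 [ 72  86 106 132 136  95  61  54]
 [ 81  81 128 142 141 109  67  54]
 [ 91  72 110 135 139 123  74  53]
 [ 93  73 106 134 140 139  82  52]
 [ 94  80 100 133 140 139  85  53]]
```

```bash
python3 -m pendant '[[0,0,0,0.1,0,0,0],[0,0,0,0.1,0,0,0],[0,0,0,0,0,0,0],[0,0,0,0,0,0,0]]'
python3 -m pendant '[[0.69,0,0,0,0,0,0],[0.69,0,0,0,0,0,0],[0.69,0,0,0,0,0,0],[0.69,0,0,-1,0,0,0],[0.69,0,0,-2,0,0,0],[0.69,0,0,-2.5,0,0,0],[0.69,0,0,-2.5,0,0,0],[0.69,0,0,-2.5,0,0,0],[0.69,-1,0,-2.5,0,0,0],[0.69,-3,0,-1,0,0,0],[0.69,-3,0,-1,0,0,0],[0.69,-3,1,0,0,0,0],[0.69,-3,2,0,0,0,0],[0.69,0,0,0,0,0,0],[0.69,0,0,0,0,0,0],[0.69,0,0,0,0,0,0],[0.69,0,0,0,0,0,0],[0.69,0,0,0,0,0,0]]'
python3 - <<'E'
from h import *
np.set_printoptions(linewidth=170)
s=cam("side");t=cam("top");cv2.imwrite("pics/gS.png",s["image"]);cv2.imwrite("pics/gT.png",t["image"])
g=s["image"].mean(2).astype(int); print(g[140:162,350:366])
o=np.zeros((600,800,3),np.uint8)
z=lambda im,k:cv2.resize(im,None,fx=k,fy=k,interpolation=cv2.INTER_NEAREST)
o[:440,:220]=cv2.convertScaleAbs(z(s["image"][128:172,346:368],10),alpha=1.8)
o[:600,225:725]=crop(s,255,100,125,150,4)
cv2.imwrite("pics/c5.png",o)
E
```

```text
t: 30.2
ee_pos: [0.5371, 0.192, 0.173]
ee_rot: [3.141, -0.002, 0.045]
ft_force: [-0.5, 0.8, 0.6]
opening: 0.603
grasp_force: 64.0
t: 31.7
ee_pos: [0.4092, 0.1566, 0.3231]
ee_rot: [3.141, -0.002, 0.045]
ft_force: [0.6, -0.1, -0.6]
opening: 0.687
grasp_force: 0.0
[[124 125 125 125 129 131  76  44  82  90  89 118 125 125 125 123]
 [121 126 128 129 128 128  77  50  72  87  88 111 125 127 126 125]
 [125 128 127 129 105  56  46  49  62  86  88 105 123 126 127 127]
 [120 128 127 127  82  26  42  51  63  87  89 103 121 125 124 126]
 [119 128 128 128  87  40  45  49  54  87  91  91 118 121 122 123]
 [109 125 129 131 130  94  59  50  48  82  89  88 116 124 123 123]
 [101 125 129 130 132 115  69  51  51  45  39  45  98 121 124 123]
 [101 124 128 128 128 113  68  52  52  46  44  65 119 128 126 126]
 [ 90 124 129 128 128 113  69  52  53  50  49  68 122 131 128 126]
 [ 77 120 130 130 131 115  70  51  52  52  49  63 120 129 125 125]
 [ 72 112 129 132 131 101  62  51  54  53  53  84 127 132 128 126]
 [ 69 100 107 106  93  69  50  48  53  53  48  45 117 131 129 127]
 [ 60  60  50  43  37  30  27  39  51  55  48  27  89 123 127 129]
 [ 68  67  76  77  76  52  42  49  54  54  48  25  65 120 128 126]
 [ 81  88 128 136 136 106  65  53  53  53  51  42  66 123 130 125]
 [ 88  73 115 134 135 120  72  51  54  52  50  48  47 120 130 127]
 [ 90  71 105 130 136 135  79  50  53  51  56  91  51 114 130 128]
 [ 90  78 105 130 135 135  83  51  50  50  54  93  49  87 124 130]
 [ 90  69  96 129 135 136 104  64  50  49  59 120  88  94 125 130]
 [ 90  69  86 127 137 136 121  73  52  48  58 125 132 128 128 128]
 [ 91  88  81 115 130 133 131  89  58  50  55 109 132 132 128 127]
 [ 91  90  69  74  72  72  73  55  50  49  43  88 126 133 130 128]]
```

View pics/c5.png

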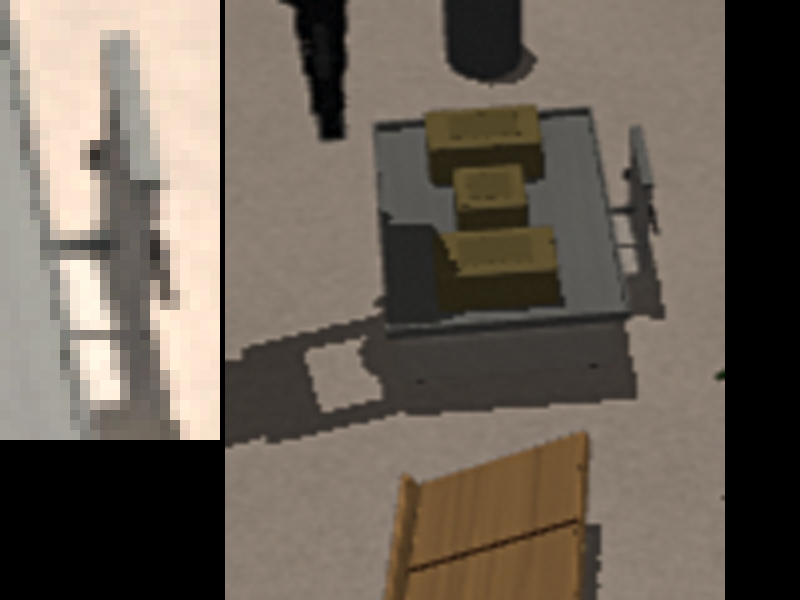

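The pointer arm is now at side (353,152.2), so the pan has sunk about 35 mm against a marker estimate of 33 ± 2 mm. All three blocks lie flat and the arm is clear.

```bash
python3 -c "
from h import *
print(order.hand_in())"
```

```text
the job is handed in; nothing more can be done
None
```

I handed the job in with two long blocks and one short block lying flat on the pan, and the other short block left in the rack; by camera the pan sits about 35 mm down against a marker at about 33 mm (± 2 mm), inside the 5 mm band by estimate, since the gauge face is not visible to either camera and no verdict came back.

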